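# Reload the locked slide-out tray of a bench supply store

### The arm

A 7-joint arm with a two-finger parallel gripper is mounted at the origin on a cart in front of the work surface, level with it; the furniture and walls round the work are solid. World frame = base frame: x ahead of the robot, y to its left, z up, the work surface at z = 0. Lengths are in mm, angles in degrees, forces in N, time in s.
With the tool pointing down it reaches from about 400 to 925 mm from the base axis. Payload 4.1 kg.
Tool frame: the origin (TCP) lies midway between the tips of the shut fingers; the grasp point (between the pads) lies 19 mm behind it; z points along the fingers, x is the direction in which the jaws open and shut, and the axes are right-handed (so a half turn about z gives the same grasp; the last joint's range is limited). The gripper opens to 85 mm and grips with 20 to 120 N. Pads are 22 mm wide; open, the fingers measure 114 mm over their backs; the gripper's body (76 mm by 85 mm) begins 54 mm behind the grasp point. The pads swing forward as they close: fully open they stand 13 mm farther back than shut.
Start: joints at [66.692, 22.827, 2.584, 88.041, -1.071, 69.15, -2.905], TCP at [196.963, -619.475, 231.347] pointing down, gripper open.
Joint ranges: [-161.44, 161.44], [-28.35, 127.94], [-78.24, 83.42], [0, 140.83], [-78.03, 258.03], [13.02, 114.36], [-168.23, 168.23]. Speed limits (degrees/s): [147.25, 147.25, 180, 180, 180, 180, 180].

### API

Orientations are given as a 3x3 rotation matrix whose columns are the frame's x, y, z axes.
In Python, from workcell import telemetry, snapshot, arm gives the robot as it stands.
- The arm moves only by the tool servo_tool, never from a script. Its argument "targets" is a list of rows, each an object with "rotation": the turn, a rotation vector about the world's x, y, z in rad, a list of three; "offset": the shift along the world's x, y, z in mm, a list of three; "jaw": the finger opening in mm, from 0 to 85.4. In form: [{"rotation": [wx, wy, wz], "offset": [dx, dy, dz], "jaw": jaw}, ...]. A call has 1 to 12 rows; each row shifts and turns the commanded pose from where the row before left it; what a row does not reach is not made up. A row lasts 1/8 s, in which the tool goes at most 62.5 mm and 10.7 degrees, less where a joint would pass 70% of its speed; a pose out of reach is approached as far as the arm can. A call is refused whole if a number of a shift passes 62.5 or a number of a turn 0.188, either way. A call with a gripper value outside its range is refused whole. The fingers move at their own pace and stop on an object; "force" is the grip in N (left out, the last holds). Time passes only in rows, so rows that do not move let the fingers close. It gives the time, the measured TCP pose, the force and the opening at its end, in the units of the state.
- telemetry.state(): the state, without advancing time (a new reading comes with each control period).
- snapshot(name): name is "scene" or "top" or "wrist"; returns a dict with "frame" (384x512x3 uint8, red, green, blue), "depth" (384x512 float32, mm along the optical axis (not along the pixel's ray), 0 where there is no reading), "fx", "fy", "cx", "cy" (pixels), "dist" ([k1, k2, p1, p2, k3] as OpenCV has them; the pictures are not rectified), "T" (4x4, takes a point from camera to world coordinates); the wrist camera has in their place "hand_eye" (4x4, takes a point from camera to tool coordinates, whose origin is the TCP and whose axes are the tool frame's). Camera axes: x right, y up, looking along -z (the intrinsics and any distortion apply to the point x, -y, -z); pixel columns grow to the right and rows downward; lengths in mm; the calibration is good to about 2 mm. A picture is of the moment at which its call begins: read the wrist's pose just before it.
- arm.job_done(): hands the job in, once; it reports no verdict.
The state is a dict: "time_s": time; "q": joint angles; "dq": joint speeds; "joint_torque": joint torques, N m; "tcp_pos": TCP position; "orientation": TCP orientation; "ft_force": force on the tool from outside, world axes, zero at the start; "ft_torque": the same for the moment, N m; "grip_width": finger opening in mm.
Only numpy, scipy, OpenCV 4.12 (cv2) and the standard library are available. Lean on these libraries where they do the work, as an engineer would, in place of code of your own. Each camera call takes 0.05 s, during which the arm holds its last target.

### The job

The slide-out tray of the grey steel supply store is locked by the black pull knob on the store's front: pull the knob straight out until it clicks into its out position, then draw the tray all the way out by its steel bow handle. Stand the two amber jars with black lids from the worktop upright in the tray's two empty cells, one in each, beside the jar already stored. Slide the tray fully home and push the knob all the way back in to lock it; keep all three jars upright and leave the other things on the worktop where they are.

Things in the scene. Friction and masses are not known exactly. Their poses are not given: they have to be found in the camera images.
- store: grey sheet-steel supply store fixed to the worktop, a box 106 (x) x 248 (y) x 94 (z) mm with a roof and a blank card in a holder on its front; origin at the centre of its underside on the worktop. Its front, with the lock knob, faces -x of its own frame (towards the robot); its +y end (the robot's left) is closed by the tray's end panel. The front face is 53 mm from the origin. Yaw varies by up to 0.15 rad
- knob_head (a point): centre of the round black knob head, on the knob's axis, 74 mm above the worktop and 20 mm below the roof's top; axes as the store's. The head is a mushroom 38 mm across and 27 mm long along the axis (about 15 mm from this point towards the store and 12 mm outward), on a slim stem; with the knob in, this point is 41 mm in front of the store's front face. A hex-nut bushing 22 mm across stands 18 mm out of the face behind the head. It can be pinched from above
- lock_knob (a joint): travel of the lock knob in m: 0 fully in (its pin sits in a hole of the tray and locks it at home), 0.018 fully out in its detent (tray free); the knob pulls out along the store's -x, and a red band on its stem shows when it is out. A ball detent resists with up to about 8 N, most at either end, and past half way snaps the knob on to the nearer end, where it stays. With the tray not home the pin strikes the tray's lock lug or would lie in its way
- tray (a joint): travel of the tray in m: 0 fully home, 0.175 fully out; it slides along the store's +y (out of its left end), stays where it is left, and needs about 2 N. It cannot move while the knob is in
- tray_handle (a point): middle of the bar of the bow handle on the tray's end panel: a level round bar 10 mm thick and 56 mm long, lying along the store's x, 76 mm above the worktop and 42 mm outside the end panel (panel top at 89 mm); axes as the store's; moves with the tray
- cell_outer (a point): centre of the floor of the outer empty cell (the one nearest the handle), 14 mm above the worktop; moves with the tray, axes as the store's. The three cells stand in a row along the store's y, 78 mm apart, each 74 x 74 mm inside; the outer walls rise 26 mm above the cell floor, the dividers between cells 22 mm. With the tray fully out the two empty cells stand clear of the store's roof
- cell_middle (a point): centre of the floor of the middle empty cell, 14 mm above the worktop; moves with the tray, axes as the store's
- cell_inner (a point): centre of the floor of the inner cell, which already holds jar_3; it stays under the roof, 14 mm above the worktop; moves with the tray, axes as the store's
- jar_1: amber jar with a black lid, a straight cylinder 58 mm across up to the shoulder at 38 mm, the fixed lid 52 mm across, 72 mm tall, 0.1 to 0.2 kg; origin at the centre of its underside, z up along the jar; stands on the worktop to the left of the store
- jar_2: amber jar with a black lid, a straight cylinder 58 mm across up to the shoulder at 38 mm, the fixed lid 52 mm across, 72 mm tall, 0.1 to 0.2 kg; origin at the centre of its underside, z up along the jar; stands on the worktop to the left of the store, identical to jar_1
- jar_3: amber jar with a black lid, a straight cylinder 58 mm across up to the shoulder at 38 mm, the fixed lid 52 mm across, 72 mm tall, 0.1 to 0.2 kg; origin at the centre of its underside, z up along the jar; already stands in the inner cell under the roof and rides along with the tray; not to be handled
- scissors: bystander: scissors with blue handles, 199 mm long, lying flat near the worktop's front edge; origin near the middle of the underside
- screwdriver: bystander: red-handled screwdriver, 187 mm long, lying flat near the front edge at the left; origin near the middle of the underside
- oil_bottle: bystander: cream oil bottle with a red spout, 42 mm across, 124 mm tall, standing behind the store; origin at the centre of its underside
- spool_red: bystander: red thread spool, 33 mm across, 55 mm tall, standing behind the store; origin at the centre of its underside
Things that resemble listed ones, but are neither listed nor needed, are in the scene too. What is shaped like the jar_1 but turquoise is not meant. Leave any turquoise look-alike of the jar_2 alone.

How it is judged (in metres and radians):
On the way, in this order (a step that is already met when the one before it is completed fails the run):
1. the lock knob is pulled out into its detent (at least 15 of 18 mm) (value of joint lock_knob above 0.015 m), for 0.2 s.
2. the tray is drawn out (at least 150 of 175 mm) (value of joint tray above 0.15 m), for 0.2 s.
3. with the tray still drawn out, the two jars stand upright in the two empty cells, one in each ((((horizontal distance between jar_1 and cell_outer below 0.012 m and z of jar_1 in the frame of cell_outer between -0.006 and 0.006 m and angle between jar_1's own z axis and vertical below 0.12 rad) and (horizontal distance between jar_2 and cell_middle below 0.012 m and z of jar_2 in the frame of cell_middle between -0.006 and 0.006 m and angle between jar_2's own z axis and vertical below 0.12 rad)) or ((horizontal distance between jar_2 and cell_outer below 0.012 m and z of jar_2 in the frame of cell_outer between -0.006 and 0.006 m and angle between jar_2's own z axis and vertical below 0.12 rad) and (horizontal distance between jar_1 and cell_middle below 0.012 m and z of jar_1 in the frame of cell_middle between -0.006 and 0.006 m and angle between jar_1's own z axis and vertical below 0.12 rad))) and value of joint tray above 0.1 m), for 0.2 s.
4. the tray is slid fully home (within 3 mm) (value of joint tray below 0.003 m), for 0.2 s.
5. the lock knob is pushed fully in (within 3 mm) (value of joint lock_knob below 0.003 m), for 0.2 s.
At the end, for the whole second after the job is handed in: The tray is home (within 3 mm) and the lock knob fully in (within 3 mm); the two jars stand at rest on the floors of the outer and middle cells, one in each (within 12 mm of the cell's centre and 6 mm of its floor, tilted less than 0.12 rad), and the stored jar still stands so in the inner cell (value of joint each of lock_knob, tray below 0.003 m and (((horizontal distance between jar_1 and cell_outer below 0.012 m and z of jar_1 in the frame of cell_outer between -0.006 and 0.006 m and angle between jar_1's own z axis and vertical below 0.12 rad) and (horizontal distance between jar_2 and cell_middle below 0.012 m and z of jar_2 in the frame of cell_middle between -0.006 and 0.006 m and angle between jar_2's own z axis and vertical below 0.12 rad)) or ((horizontal distance between jar_2 and cell_outer below 0.012 m and z of jar_2 in the frame of cell_outer between -0.006 and 0.006 m and angle between jar_2's own z axis and vertical below 0.12 rad) and (horizontal distance between jar_1 and cell_middle below 0.012 m and z of jar_1 in the frame of cell_middle between -0.006 and 0.006 m and angle between jar_1's own z axis and vertical below 0.12 rad))) and horizontal distance between jar_3 and cell_inner below 0.012 m and z of jar_3 in the frame of cell_inner between -0.006 and 0.006 m and angle between jar_3's own z axis and vertical below 0.12 rad and linear speed of each of jar_1, jar_2, jar_3 below 0.02 m/s); the robot touches nothing.
It fails at once if a jar is tipped by more than 0.5 rad (angle between any of jar_1, jar_2, jar_3's own z axis and vertical above 0.5 rad).
It fails at once if a bystander (scissors, screwdriver, oil bottle, red spool) is moved by more than 30 mm (distance of any of scissors, screwdriver, oil_bottle, spool_red from where it was at the start of the episode above 0.03 m).
It also fails if it takes over 72 s, if anything falls off the work surface, if the arm or the gripper's body presses on something with over 40 N, if the wrist force passes 120 N, or if a joint passes its speed limit or range.

## Working session

There is one attempt and no reset: what is moved stays moved. The work goes in short steps, Python scripts to look and compute and a tool call to move; the robot and the scene stay as the last step left them, time stands still between calls to the robot, and variables do not carry over. Pictures are saved under pics/ and viewed, and the job is handed in when it is done.

Besides the shell and the picture viewer there is one more tool, called by a JSON object that holds its "method" and its "body", one argument or row to a line. servo_tool: Moves the arm, as the interface text tells. Its arguments: {"type":"object","properties":{"targets":{"type":"array"},"force":{"type":"number"}},"required":["targets"]}

```bash
ls; mkdir -p pics
python3 - <<'E'
from workcell import telemetry, snapshot
import cv2, numpy as np
s=telemetry.state(); print(s['time_s'],s['tcp_pos'],s['orientation'],s['grip_width'])
for n in ['scene','top']:
    d=snapshot(n); cv2.imwrite(f'pics/{n}0.png',d['frame'][:,:,::-1]); np.savez(f'{n}0.npz',**d)
    print(n,d['fx'],d['fy'],d['cx'],d['cy'],d['dist'],np.round(d['T'],3).tolist())
E
```

```text
pics
0.0 [ 196.74113741 -618.83055907  230.24014498] [[ 3.03023924e-01 -9.52982676e-01 -7.22192198e-04]
 [-9.52980889e-01 -3.03024757e-01  1.84993602e-03]
 [-1.98179909e-03  1.27660491e-04 -9.99998028e-01]] 85.08931402202428
scene 380.2773539462203 380.2773539462203 248.8716562274878 197.3253422708936 [0.00314986 0.         0.         0.         0.        ] [[-0.674, 0.548, -0.495, -21.958], [-0.739, -0.506, 0.445, 629.203], [-0.007, 0.666, 0.746, 1017.836], [0.0, 0.0, 0.0, 1.0]]
top 480.8136084636532 480.8136084636532 259.2441519389485 200.28621883869556 [0.00465149 0.         0.         0.         0.        ] [[0.012, 0.978, -0.211, 315.338], [-1.0, 0.011, -0.007, 80.943], [-0.004, 0.211, 0.978, 1367.514], [0.0, 0.0, 0.0, 1.0]]
```

View pics/scene0.png

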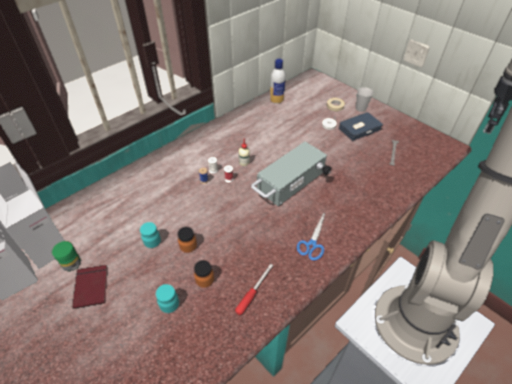

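View pics/top0.png

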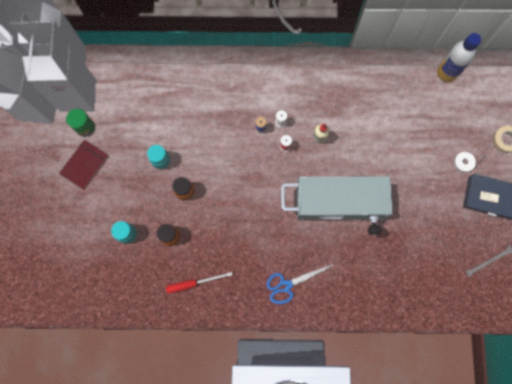

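Top view: the store is at (345,198), its knob at (375,229) and its handle at (290,197). Jar candidates are black-lid amber at (182,188) and (168,234), turquoise at (158,156) and (122,231), and a green jar at (78,120). By the description I choose the two amber ones, and will check them in a crop.

```bash
cat > h.py <<'E'
import numpy as np, cv2
def load(n): return dict(np.load(n,allow_pickle=True))
def ray(d,px,T=None):
    T=d['T'] if T is None else T
    K=np.array([[d['fx'],0,d['cx']],[0,d['fy'],d['cy']],[0,0,1]],float)
    u=cv2.undistortPoints(np.array(px,float).reshape(-1,1,2),K,np.array(d['dist'],float)).reshape(-1,2)
    r=np.c_[u[:,0],-u[:,1],-np.ones(len(u))]
    return r@T[:3,:3].T, T[:3,3]
def onz(d,px,z,T=None):
    r,o=ray(d,px,T); return o+r*((z-o[2])/r[:,2])[:,None]
def pts(d,T=None):
    h,w=d['depth'].shape; v,u=np.mgrid[:h,:w]
    r,o=ray(d,np.c_[u.ravel(),v.ravel()],T)
    return (o+r*d['depth'].reshape(-1,1).astype(float)).reshape(h,w,3)
E
python3 - <<'E'
from h import *
d=load('top0.npz'); im=d['frame'][:,:,::-1]
a=cv2.resize(im[130:260,90:240],None,fx=2.6,fy=2.6,interpolation=cv2.INTER_CUBIC)
b=cv2.resize(im[160:250,270:410],None,fx=2.8,fy=2.8,interpolation=cv2.INTER_CUBIC)
o=np.zeros((max(a.shape[0],b.shape[0]),a.shape[1]+b.shape[1],3),np.uint8); o[:a.shape[0],:a.shape[1]]=a;o[:b.shape[0],a.shape[1]:]=b
cv2.imwrite('pics/crop0.png',o); print(o.shape)
P=pts(d); 
m=(abs(P[:,:,2]-94)<6); m[:, :280]=0; m[:,410:]=0; m[:165]=0;m[250:]=0
# roof
n,l,s,c=cv2.connectedComponentsWithStats(m.astype(np.uint8)); i=1+np.argmax(s[1:,4]); print(s[i])
xy=P[l==i][:,:2].astype(np.float32); print('roof z',P[l==i][:,2].mean(),cv2.minAreaRect(xy))
hsv=cv2.cvtColor(im,cv2.COLOR_BGR2HSV)
for (u,v) in [(182,186),(167,233),(375,229)]:
    w=P[v-14:v+14,u-14:u+14].reshape(-1,3); 
    t=w[w[:,2]>60]; print((u,v),len(t),t.mean(0),t[:,2].max(), cv2.minEnclosingCircle(t[t[:,2]>66][:,:2].astype(np.float32)))
E
```

```text
(338, 782, 3)
[ 299  177   94   40 3404]
roof z 93.36253145772463 ((604.5972900390625, -142.78839111328125), (108.5445327758789, 251.15237426757812), 0.5198203325271606)
(182, 186) 277 [624.96501691 301.02909274 103.89926761] 1367.5139236839075 ((483.6114807128906, 202.16957092285156), 207.3925018310547)
(167, 233) 290 [499.12183129 341.05769851  79.87667966] 1367.5139236839075 ((414.4775390625, 222.75726318359375), 173.03106689453125)
(375, 229) 236 [ 528.96349111 -220.17895962   87.70275874] 1367.5139236839075 ((435.3186950683594, -89.35659790039062), 208.32040405273438)
```

View pics/crop0.png

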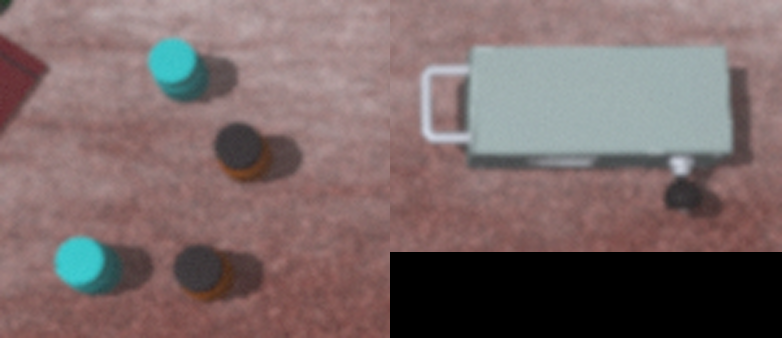

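The crop confirms two black-lid amber jars at top (182,187) and (168,233), distinct from the turquoise ones. The knob is at (376,229).

Run:
```python
from h import *
d=load('top0.npz'); im=d['frame'][:,:,::-1]
P=pts(d); v=d['depth']>0
hsv=cv2.cvtColor(np.ascontiguousarray(im),cv2.COLOR_BGR2HSV)
for (a,b) in [(182,187),(167,233)]:
    m=np.zeros(v.shape,bool); m[b-14:b+14,a-14:a+14]=1
    m&=v&(P[:,:,2]>62)&(P[:,:,2]<85)
    t=P[m]; dark=(im.max(2)<75); dm=np.zeros_like(m); dm[b-14:b+14,a-14:a+14]=dark[b-14:b+14,a-14:a+14]
    n,l,s,c=cv2.connectedComponentsWithStats(dm.astype(np.uint8)); i=1+np.argmax(s[1:,4])
    print('lid depth',len(t),t.mean(0),cv2.minEnclosingCircle(t[:,:2].astype(np.float32)),'dark',s[i],c[i],onz(d,[c[i]],72))
m=np.zeros(v.shape,bool); m[215:245,360:392]=1; k=m&v&(P[:,:,2]>50)&(P[:,:,0]<545)
t=P[k]; print('knob',len(t),t.min(0),t.max(0),t.mean(0))
dm=(m&(im.max(2)<60)&(P[:,:,0]<545)).astype(np.uint8); n,l,s,c=cv2.connectedComponentsWithStats(dm); i=1+np.argmax(s[1:,4]); print(s[i],c[i],onz(d,[c[i]],80))
# roof edge lines: from mask
m=v&(abs(P[:,:,2]-94)<6); m[:, :280]=0; m[:,410:]=0; m[:165]=0;m[250:]=0
n,l,s,c=cv2.connectedComponentsWithStats(m.astype(np.uint8)); i=1+np.argmax(s[1:,4]); L=l==i
for nm,sel in [('front',[( u, np.where(L[:,u])[0].max()) for u in range(308,385)]),('back',[(u,np.where(L[:,u])[0].min()) for u in range(308,385)])]:
    q=onz(d,np.array(sel)+0.0,94); f=np.polyfit(q[:,1],q[:,0],1); print(nm,f,np.polyval(f,-142))
# handle
m=np.zeros(v.shape,bool); m[175:220,276:297]=1; hm=m&v&(P[:,:,2]>50)
t=P[hm]; print('handle',len(t),t.min(0),t.max(0)); 
for x in range(545,665,10):
    q=t[(abs(t[:,0]-x)<5)]; 
    if len(q): print(x,q[:,1].max(),q[:,1].min(),np.median(q[:,2]))
```

```text
lid depth 270 [632.99237114 306.73501762  71.13888764] ((633.4995727539062, 306.6674499511719), 26.2628231048584) dark [173 178  19  17 229] [181.86899563 186.19213974] [[631.8391979  305.35631493  72.        ]]
lid depth 286 [500.55955842 342.85026497  71.00930104] ((501.1164245605469, 342.908203125), 25.98113441467285) dark [158 225  19  17 249] [166.64658635 232.95582329] [[500.56578812 340.67584719  72.        ]]
knob 159 [ 501.63244285 -240.84645355   66.94242363] [ 544.93369248 -203.39878579   97.74237675] [ 518.96170656 -220.53246954   84.04055602]
[369 225  13   9  82] [374.68292683 229.47560976] [[ 515.5678731  -222.63983006   80.        ]]
front [-9.20360291e-03  5.52993519e+02] 554.3004310078627
back [-1.17623972e-02  6.55703634e+02] 657.3738942411907
handle 165 [565.17856957 -10.87841046  70.5503649 ] [643.99832265  30.52354377  86.92212318]
565 24.996423497779666 -10.620468577186259 80.09178299568953
575 27.769228978766478 -10.533908130938926 80.22130739155318
585 27.83002909607582 22.196762799881782 81.07989492934962
595 27.93932302068712 22.084320908447722 79.38988564126794
605 30.508917822798736 22.00072467769136 78.67784716509027
615 30.523543772376996 22.164221694579126 78.12385849997804
625 30.43130043791436 22.286168365445533 79.28388523298077
635 30.24374231677094 -10.878410460920364 80.57366959557555
645 8.325225481210083 -10.794148958228888 77.66229555849645
```

Store centre is about (605,-142), yaw about +0.01 rad. The knob is near (511,-221) and the handle bar near (605,26). The jars are at (633,306) and (501,342). Next I move above the knob.

{"method": "servo_tool", "body": {
  "targets": [
    {"rotation":[0,0,-0.027],"offset":[28,36,0],"jaw":70},
    {"rotation":[0,0,-0.027],"offset":[28,36,0],"jaw":70},
    {"rotation":[0,0,-0.027],"offset":[28,36,0],"jaw":70},
    {"rotation":[0,0,-0.027],"offset":[28,36,0],"jaw":70},
    {"rotation":[0,0,-0.027],"offset":[28,36,0],"jaw":70},
    {"rotation":[0,0,-0.027],"offset":[28,36,0],"jaw":70},
    {"rotation":[0,0,-0.027],"offset":[28,36,0],"jaw":70},
    {"rotation":[0,0,-0.027],"offset":[28,36,0],"jaw":70},
    {"rotation":[0,0,-0.027],"offset":[28,36,0],"jaw":70},
    {"rotation":[0,0,-0.027],"offset":[28,36,0],"jaw":70},
    {"rotation":[0,0,-0.027],"offset":[28,36,0],"jaw":70},
    {"rotation":[0,0,0],"offset":[0,0,0],"jaw":70}
  ]
}}

```text
time_s: 1.6
tcp_pos: [507.2, -218.7, 231.0]
orientation: [[0.019, -1.0, 0.001], [-1.0, -0.019, 0.002], [-0.002, -0.001, -1.0]]
ft_force: [0.7, -0.9, -0.2]
grip_width: 69.9
```

```bash
cat > w.py <<'E'
import sys; from h import *; from workcell import telemetry,snapshot
def wrist(n):
    s=telemetry.state(); d=snapshot('wrist'); T=np.eye(4); T[:3,:3]=s['orientation']; T[:3,3]=s['tcp_pos']
    d['T']=T@d['hand_eye']; cv2.imwrite(f'pics/{n}.png',d['frame'][:,:,::-1]); np.savez(n+'.npz',**d)
    print(s['time_s'],np.round(s['tcp_pos'],1),np.round(s['orientation'],4).tolist(),'F',np.round(s['ft_force'],1),'w',round(s['grip_width'],1)); return d
if __name__=='__main__': wrist(sys.argv[1])
E
python3 w.py w1
```

```text
1.6 [ 507.2 -218.7  231. ] [[0.0189, -0.9998, 0.0006], [-0.9998, -0.0189, 0.0023], [-0.0022, -0.0006, -1.0]] F [ 0.7 -0.9 -0.2] w 69.9
```

View pics/w1.png

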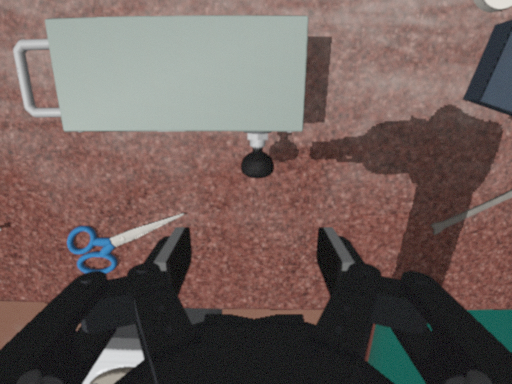

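The wrist view shows the roof (50–307, 17–130), the knob head at (257,164) and the handle bar at the left (25,78).

Run:
```python
from h import *
d=load('w1.npz'); im=np.ascontiguousarray(d['frame'][:,:,::-1]); P=pts(d); v=d['depth']>0
print(d['T'][:3,3])
m=v&(abs(P[:,:,2]-94)<6)&(P[:,:,0]>540); n,l,s,c=cv2.connectedComponentsWithStats(m.astype(np.uint8)); i=1+np.argmax(s[1:,4]); L=l==i
print(s[i],P[L][:,2].mean(),cv2.minAreaRect(P[L][:,:2].astype(np.float32)))
for nm,f in [('front',max),('back',min)]:
    q=onz(d,[(u,f(np.where(L[:,u])[0])) for u in range(75,295)],94); g=np.polyfit(q[:,1],q[:,0],1); print(nm,g,np.polyval(g,-142))
for nm,f in [('L',min),('R',max)]:
    q=onz(d,[(f(np.where(L[r])[0]),r) for r in range(25,120)],94); g=np.polyfit(q[:,0],q[:,1],1); print(nm,g,np.polyval(g,605))
k=v&(P[:,:,2]>55); k[:140]=0;k[185:]=0;k[:,:235]=0;k[:,280:]=0
t=P[k]; print('knob',t.min(0),t.max(0),t[np.argmax(t[:,2])],len(t))
dm=(im.max(2)<50).astype(np.uint8); dm[:140]=0;dm[185:]=0;dm[:,:235]=0;dm[:,280:]=0
ys,xs=np.where(dm); print(xs.min(),xs.max(),ys.min(),ys.max(), onz(d,[(xs.min(),164),(xs.max(),164),(257,ys.max()),(257,ys.min())],74))
k=v&(P[:,:,2]>60); k[:,50:]=0; t=P[k]
for x in range(565,650,10):
    q=t[abs(t[:,0]-x)<5]; print(x,len(q),q[:,1].max() if len(q) else 0,q[:,1].min() if len(q) else 0,q[:,2].max() if len(q) else 0)
```

```text
[ 581.20456329 -217.04683486  375.01919763]
[   45    15   263   121 28941] 95.24662088537565 ((603.535888671875, -142.44732666015625), (111.09387969970703, 249.1816864013672), 0.8337262272834778)
front [-1.29753443e-02  5.51249844e+02] 553.0923429781656
back [-1.57534129e-02  6.55906014e+02] 658.1429986529549
L [ 1.75942693e-02 -2.96446173e+01] -19.000084421068014
R [ 1.92803107e-02 -2.77708268e+02] -266.04368037602256
knob [ 502.67494767 -239.90298309   71.46922713] [ 543.18307958 -203.71068237   95.9176001 ] [ 515.38010164 -221.61190236   95.9176001 ] 868
242 272 149 176 [[ 514.53599968 -204.8967852    74.        ]
 [ 515.17539264 -238.8396826    74.        ]
 [ 500.80687116 -222.1786368    74.        ]
 [ 531.9181681  -221.49068565   74.        ]]
565 92 26.618379548477265 1.7332157034562101 83.26659865484646
575 158 29.65693332767944 1.0159097252761455 83.93540305245335
585 108 30.33376219932316 20.355537396344317 83.09900826525774
595 112 29.785881232457456 19.867393580747233 82.96977610217778
605 116 29.875840779754867 20.205179928578048 83.4690192435101
615 123 29.759001779059844 20.795979292485583 83.43408324715864
625 125 31.32466635769987 -18.62875345054644 94.74587385448109
635 342 29.390706831732814 -21.178740038254006 96.25631519003485
645 88 23.52515383497493 -22.56489086155989 96.4905492727334
```

Knob centre is about (512.5,-221.8), store centre (605,-142.5), yaw about 0.014. Descending onto the knob.

{"method": "servo_tool", "body": {
  "targets": [
    {"rotation":[0,0,0],"offset":[6,-3,-25],"jaw":70},
    {"rotation":[0,0,0],"offset":[0,0,-30],"jaw":70},
    {"rotation":[0,0,0],"offset":[0,0,-30],"jaw":65},
    {"rotation":[0,0,0],"offset":[0,0,-30],"jaw":60},
    {"rotation":[0,0,0],"offset":[0,0,-25],"jaw":60},
    {"rotation":[0,0,0],"offset":[0,0,-20],"jaw":60},
    {"rotation":[0,0,0],"offset":[0,0,-18],"jaw":60},
    {"rotation":[0,0,0],"offset":[0,0,0],"jaw":60}
  ]
}}

```text
time_s: 2.65
tcp_pos: [509.2, -227.0, 51.9]
orientation: [[0.01, -1.0, -0.003], [-1.0, -0.01, 0.001], [-0.001, 0.003, -1.0]]
ft_force: [-0.4, -1.0, 0.7]
grip_width: 59.9
```

{"method": "servo_tool", "body": {
  "targets": [
    {"rotation":[0,0,0],"offset":[0,0,0],"jaw":45},
    {"rotation":[0,0,0],"offset":[0,0,0],"jaw":20},
    {"rotation":[0,0,0],"offset":[0,0,0],"jaw":20},
    {"rotation":[0,0,0],"offset":[0,0,0],"jaw":20}
  ],
  "force": 60
}}

```text
time_s: 3.15
tcp_pos: [510.9, -222.3, 54.7]
orientation: [[0.012, -1.0, -0.001], [-1.0, -0.012, 0.005], [-0.005, 0.001, -1.0]]
ft_force: [-3.7, 7.4, 7.2]
grip_width: 35.2
```

{"method": "servo_tool", "body": {
  "targets": [
    {"rotation":[0,0,0],"offset":[-4,0,0],"jaw":20},
    {"rotation":[0,0,0],"offset":[-4,0,0],"jaw":20},
    {"rotation":[0,0,0],"offset":[-4,0,0],"jaw":20},
    {"rotation":[0,0,0],"offset":[-4,0,0],"jaw":20},
    {"rotation":[0,0,0],"offset":[-4,0,0],"jaw":20},
    {"rotation":[0,0,0],"offset":[0,0,0],"jaw":20},
    {"rotation":[0,0,0],"offset":[0,0,0],"jaw":20}
  ]
}}

```text
time_s: 4.03
tcp_pos: [492.9, -222.6, 54.9]
orientation: [[0.012, -1.0, 0.003], [-1.0, -0.012, 0.004], [-0.004, -0.003, -1.0]]
ft_force: [-0.4, 6.7, 4.9]
grip_width: 35.4
```

```bash
python3 w.py w2
```

```text
4.025 [ 492.9 -222.6   54.9] [[0.0124, -0.9999, 0.0027], [-0.9999, -0.0124, 0.004], [-0.004, -0.0027, -1.0]] F [-0.4  6.7  4.9] w 35.4
```

View pics/w2.png

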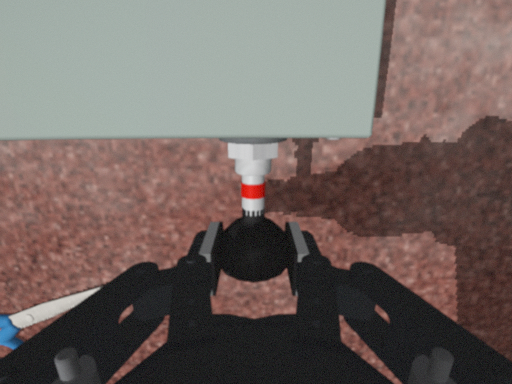

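The red band is visible at (253,190), so the knob is out 18 mm. Releasing it, rising, and moving over the handle.

{"method": "servo_tool", "body": {
  "targets": [
    {"rotation":[0,0,0],"offset":[0,0,0],"jaw":62},
    {"rotation":[0,0,0],"offset":[0,0,0],"jaw":62},
    {"rotation":[0,0,0],"offset":[0,0,30],"jaw":62},
    {"rotation":[0,0,0],"offset":[0,0,50],"jaw":62},
    {"rotation":[0,0,0],"offset":[0,0,50],"jaw":50},
    {"rotation":[0,0,0],"offset":[10,30,0],"jaw":40},
    {"rotation":[0,0,0],"offset":[20,45,0],"jaw":40},
    {"rotation":[0,0,0],"offset":[25,50,0],"jaw":40},
    {"rotation":[0,0,0],"offset":[25,50,0],"jaw":40},
    {"rotation":[0,0,0],"offset":[20,45,0],"jaw":40},
    {"rotation":[0,0,0],"offset":[10,28,0],"jaw":40},
    {"rotation":[0,0,0],"offset":[0,0,0],"jaw":40}
  ]
}}

```text
time_s: 5.58
tcp_pos: [601.5, 24.4, 183.5]
orientation: [[0.015, -1.0, 0.001], [-1.0, -0.015, 0.001], [-0.001, -0.001, -1.0]]
ft_force: [-0.2, -0.5, -0.4]
grip_width: 40.3
```

```bash
python3 w.py w3
```

```text
5.575 [601.5  24.4 183.5] [[0.0154, -0.9999, 0.0007], [-0.9999, -0.0154, 0.0011], [-0.0011, -0.0008, -1.0]] F [-0.2 -0.5 -0.4] w 40.3
```

View pics/w3.png

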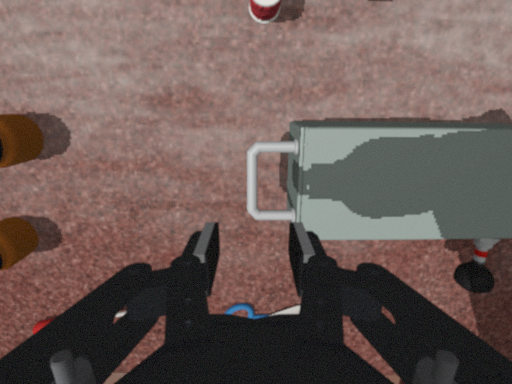

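Handle bar at column 252, fingers centred near 254, and the knob at right still shows its red band. Descending and gripping.

{"method": "servo_tool", "body": {
  "targets": [
    {"rotation":[0,0,0],"offset":[1,0,-25],"jaw":40},
    {"rotation":[0,0,0],"offset":[0,0,-35],"jaw":40},
    {"rotation":[0,0,0],"offset":[0,0,-35],"jaw":40},
    {"rotation":[0,0,0],"offset":[0,0,-20],"jaw":40},
    {"rotation":[0,0,0],"offset":[0,0,-12],"jaw":40},
    {"rotation":[0,0,0],"offset":[0,0,0],"jaw":25},
    {"rotation":[0,0,0],"offset":[0,0,0],"jaw":3},
    {"rotation":[0,0,0],"offset":[0,0,0],"jaw":3},
    {"rotation":[0,0,0],"offset":[0,0,0],"jaw":3}
  ],
  "force": 50
}}

```text
time_s: 6.75
tcp_pos: [602.4, 26.3, 57.2]
orientation: [[0.014, -1.0, 0.002], [-1.0, -0.014, 0.005], [-0.005, -0.002, -1.0]]
ft_force: [0.1, 8.1, -2.3]
grip_width: 8.1
```

{"method": "servo_tool", "body": {
  "targets": [
    {"rotation":[0,0,0],"offset":[0,6,0],"jaw":3},
    {"rotation":[0,0,0],"offset":[0,12,0],"jaw":3},
    {"rotation":[0,0,0],"offset":[0,16,0],"jaw":3},
    {"rotation":[0,0,0],"offset":[-1,16,0],"jaw":3},
    {"rotation":[0,0,0],"offset":[0,16,0],"jaw":3},
    {"rotation":[0,0,0],"offset":[0,16,0],"jaw":3},
    {"rotation":[0,0,0],"offset":[-1,16,0],"jaw":3},
    {"rotation":[0,0,0],"offset":[0,16,0],"jaw":3},
    {"rotation":[0,0,0],"offset":[0,16,0],"jaw":3},
    {"rotation":[0,0,0],"offset":[0,16,0],"jaw":3},
    {"rotation":[0,0,0],"offset":[0,14,0],"jaw":3},
    {"rotation":[0,0,0],"offset":[0,8,0],"jaw":3}
  ]
}}

```text
time_s: 8.25
tcp_pos: [599.8, 192.4, 57.1]
orientation: [[0.013, -1.0, 0.0], [-1.0, -0.013, 0.002], [-0.002, -0.001, -1.0]]
ft_force: [-0.9, -2.3, 7.2]
grip_width: 8.3
```

{"method": "servo_tool", "body": {
  "targets": [
    {"rotation":[0,0,0],"offset":[0,5,0],"jaw":3},
    {"rotation":[0,0,0],"offset":[0,3,0],"jaw":3},
    {"rotation":[0,0,0],"offset":[0,0,0],"jaw":3},
    {"rotation":[0,0,0],"offset":[0,0,0],"jaw":3}
  ]
}}

```text
time_s: 8.75
tcp_pos: [599.7, 200.4, 57.1]
orientation: [[0.012, -1.0, 0.0], [-1.0, -0.012, 0.002], [-0.002, -0.0, -1.0]]
ft_force: [-1.1, -1.3, 6.4]
grip_width: 8.2
```

{"method": "servo_tool", "body": {
  "targets": [
    {"rotation":[0,0,0],"offset":[0,0,0],"jaw":30},
    {"rotation":[0,0,0],"offset":[0,0,0],"jaw":40},
    {"rotation":[0,0,0],"offset":[0,0,30],"jaw":40},
    {"rotation":[0,0,0],"offset":[0,0,45],"jaw":50},
    {"rotation":[0,0,0],"offset":[-10,-10,50],"jaw":70},
    {"rotation":[0,0,0],"offset":[-25,10,50],"jaw":85},
    {"rotation":[0,0,0],"offset":[-25,20,20],"jaw":85},
    {"rotation":[0,0,0],"offset":[0,0,0],"jaw":85},
    {"rotation":[0,0,0],"offset":[0,0,0],"jaw":85}
  ]
}}

```text
time_s: 9.88
tcp_pos: [540.0, 217.0, 250.5]
orientation: [[0.011, -1.0, -0.001], [-1.0, -0.011, -0.001], [0.001, 0.001, -1.0]]
ft_force: [-0.2, -0.8, -1.0]
grip_width: 85.4
```

```bash
python3 w.py w4
```

```text
9.875 [540.  217.  250.5] [[0.0107, -0.9999, -0.0007], [-0.9999, -0.0107, -0.001], [0.001, 0.0007, -1.0]] F [-0.2 -0.8 -1. ] w 85.4
```

View pics/w4.png

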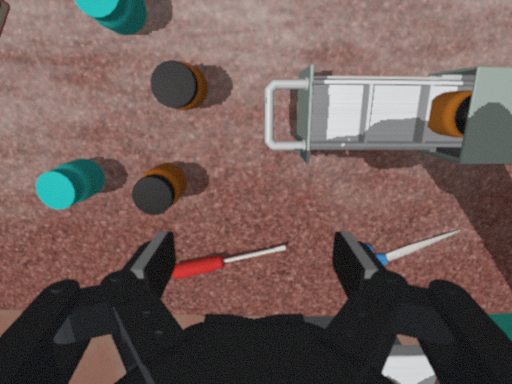

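The tray is out. The outer cell lies at (335,112), the middle cell at (400,115), and jar_3 shows at (455,113). The amber jars' lids are at (174,85) and (154,194). Measuring.

Run:
```python
from h import *
d=load('w4.npz'); im=np.ascontiguousarray(d['frame'][:,:,::-1]); P=pts(d); v=d['depth']>0
for (a,b) in [(176,85),(154,194)]:
    m=np.zeros(v.shape,bool); m[b-32:b+32,a-32:a+32]=1
    m&=v&(P[:,:,2]>67)&(P[:,:,2]<85)
    t=P[m]; print('lid',len(t),t.mean(0),cv2.minEnclosingCircle(t[:,:2].astype(np.float32)))
    g=m&(im.max(2)<70); e,r=cv2.minEnclosingCircle(np.argwhere(g)[:,::-1].astype(np.float32)); print(e,r,onz(d,[e],72))
# handle/panel
for r in (95,105,112,125,135):
    print(r,[ (int(u),round(float(P[r,u,1])),round(float(P[r,u,2]))) for u in range(262,480,4) if v[r,u]])
for c in (330,345,390,410):
    print(c,[ (int(q),round(float(P[q,c,0])),round(float(P[q,c,2]))) for q in range(68,160,3) if v[q,c]])
cv2.imwrite('pics/w4c.png',cv2.resize(im[60:170,255:495],None,fx=3.3,fy=3.3,interpolation=cv2.INTER_CUBIC))
```

```text
lid 1738 [633.48254512 308.03751365  73.11524272] ((633.1942749023438, 308.4904479980469), 25.85750389099121)
(174.24855041503906, 83.87283325195312) 24.154888153076172 [[633.68560054 307.07307555  72.        ]]
lid 1260 [502.02407961 344.25025946  72.88218288] ((501.16107177734375, 345.0406799316406), 25.91227149963379)
(152.5, 194.5) 20.359373092651367 [[502.16127195 343.98428572  72.        ]]
95 [(262, 206, 2), (266, 204, 81), (270, 200, 81), (274, 190, 1), (278, 184, 1), (282, 179, 2), (286, 173, 2), (290, 168, 2), (294, 162, 1), (298, 159, 16), (302, 159, 46), (306, 159, 73), (310, 158, 90), (314, 137, 15), (318, 132, 14), (322, 127, 15), (326, 122, 18), (330, 116, 16), (334, 111, 16), (338, 105, 16), (342, 100, 17), (346, 94, 15), (350, 89, 15), (354, 84, 17), (358, 78, 15), (362, 73, 16), (366, 73, 30), (370, 71, 37), (374, 56, 15), (378, 51, 16), (382, 45, 15), (386, 40, 16), (390, 35, 16), (398, 24, 16), (402, 19, 16), (406, 12, 15), (410, 7, 16), (414, 2, 16), (418, -4, 16), (422, -5, 23), (426, -5, 31), (430, -7, 38), (434, -26, 16), (438, -26, 24), (442, -26, 32), (446, 
[... 4740 characters left out ...]
9, 595, 16), (122, 591, 16), (125, 587, 17), (128, 583, 15), (131, 579, 16), (134, 575, 15), (137, 571, 15), (140, 567, 17), (143, 565, 36), (146, 562, 42), (149, 556, 29), (152, 547, 1), (155, 543, 1), (158, 538, 0)]
410 [(68, 663, 1), (71, 659, 2), (74, 655, 2), (77, 649, 28), (80, 648, 1), (83, 641, 41), (86, 639, 15), (89, 635, 16), (92, 631, 15), (95, 627, 16), (98, 624, 17), (101, 620, 15), (104, 616, 16), (107, 612, 16), (110, 608, 16), (113, 604, 15), (116, 600, 15), (119, 596, 15), (122, 592, 16), (125, 588, 15), (128, 584, 16), (131, 580, 16), (134, 575, 16), (137, 571, 15), (140, 567, 18), (143, 566, 40), (146, 563, 43), (149, 557, 30), (152, 548, 1), (155, 543, 2), (158, 539, 2)]
```

View pics/w4c.png

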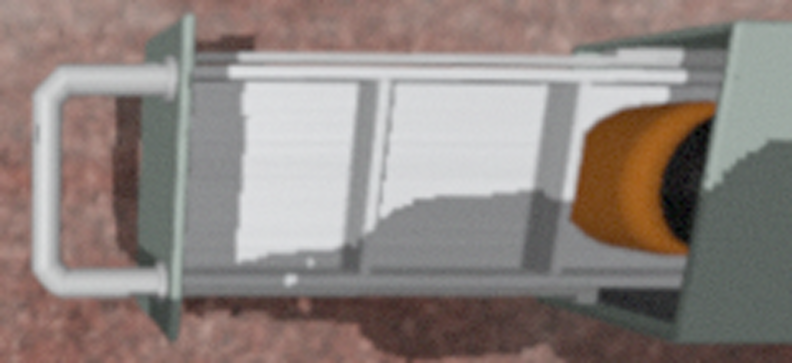

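Run:
```python
from workcell import telemetry
s=telemetry.state(); print(s['q'],s['time_s'])
```

```text
[  -8.6726548    16.0941326   -21.44458326   95.68264951    6.23395062
   69.51123464 -120.99298211] 9.925
```

{"method": "servo_tool", "body": {
  "targets": [
    {"rotation":[0,0,0.1745],"offset":[10,10,-5],"jaw":85},
    {"rotation":[0,0,0.1745],"offset":[10,10,-5],"jaw":85},
    {"rotation":[0,0,0.1745],"offset":[10,10,-5],"jaw":85},
    {"rotation":[0,0,0.1745],"offset":[10,10,-5],"jaw":85},
    {"rotation":[0,0,0.1745],"offset":[10,10,-5],"jaw":85},
    {"rotation":[0,0,0.1745],"offset":[10,10,-5],"jaw":85},
    {"rotation":[0,0,0.1745],"offset":[10,10,-5],"jaw":85},
    {"rotation":[0,0,0.1745],"offset":[10,10,-5],"jaw":85},
    {"rotation":[0,0,0.1745],"offset":[13,11,-10],"jaw":85},
    {"rotation":[0,0,0],"offset":[0,0,-10],"jaw":85},
    {"rotation":[0,0,0],"offset":[0,0,0],"jaw":85}
  ]
}}

```text
time_s: 11.3
tcp_pos: [632.3, 306.9, 188.9]
orientation: [[1.0, 0.007, -0.004], [0.007, -1.0, -0.002], [-0.004, 0.002, -1.0]]
ft_force: [-1.8, -0.8, -0.0]
grip_width: 85.0
```

```bash
python3 w.py w5
```

```text
11.3 [632.3 306.9 188.9] [[1.0, 0.0074, -0.0036], [0.0074, -1.0, -0.0023], [-0.0036, 0.0023, -1.0]] F [-1.8 -0.8 -0. ] w 85.0
```

View pics/w5.png

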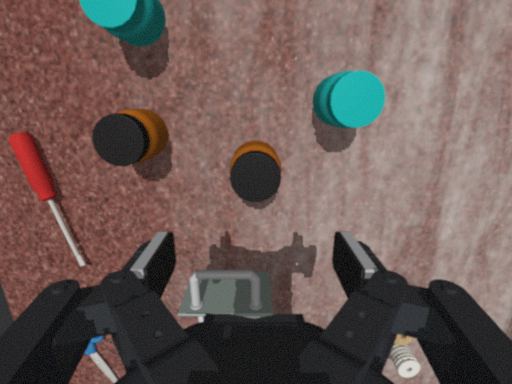

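Jar A's lid is at (256,177), centred between the fingers (155 and 352). Descending and gripping the lid.

{"method": "servo_tool", "body": {
  "targets": [
    {"rotation":[0,0,0],"offset":[1,0.5,-25],"jaw":85},
    {"rotation":[0,0,0],"offset":[0,0,-30],"jaw":85},
    {"rotation":[0,0,0],"offset":[0,0,-30],"jaw":85},
    {"rotation":[0,0,0],"offset":[0,0,-28],"jaw":85},
    {"rotation":[0,0,0],"offset":[0,0,-22],"jaw":85},
    {"rotation":[0,0,0],"offset":[0,0,-14],"jaw":80},
    {"rotation":[0,0,0],"offset":[0,0,0],"jaw":65},
    {"rotation":[0,0,0],"offset":[0,0,0],"jaw":45},
    {"rotation":[0,0,0],"offset":[0,0,0],"jaw":40},
    {"rotation":[0,0,0],"offset":[0,0,0],"jaw":40}
  ],
  "force": 45
}}

```text
time_s: 12.6
tcp_pos: [634.7, 309.7, 43.7]
orientation: [[1.0, 0.011, 0.002], [0.011, -1.0, 0.001], [0.002, -0.001, -1.0]]
ft_force: [-0.2, 0.2, 2.7]
grip_width: 49.9
```

{"method": "servo_tool", "body": {
  "targets": [
    {"rotation":[0,0,0],"offset":[0,0,15],"jaw":40},
    {"rotation":[0,0,0],"offset":[0,0,30],"jaw":40},
    {"rotation":[0,0,0],"offset":[0,0,35],"jaw":40},
    {"rotation":[0,0,0],"offset":[0,0,35],"jaw":40},
    {"rotation":[0,0,0],"offset":[0,0,20],"jaw":40},
    {"rotation":[0,0,0],"offset":[-3,-15,5],"jaw":40},
    {"rotation":[0,0,0],"offset":[-5,-35,0],"jaw":40},
    {"rotation":[0,0,0],"offset":[-6,-45,0],"jaw":40},
    {"rotation":[0,0,0],"offset":[-6,-45,0],"jaw":40},
    {"rotation":[0,0,0],"offset":[-6,-35,0],"jaw":40},
    {"rotation":[0,0,0],"offset":[-5,-20,0],"jaw":40},
    {"rotation":[0,0,0],"offset":[0,0,0],"jaw":40}
  ]
}}

```text
time_s: 14.1
tcp_pos: [602.4, 111.8, 181.5]
orientation: [[1.0, 0.007, -0.001], [0.007, -1.0, -0.001], [-0.001, 0.001, -1.0]]
ft_force: [-0.1, 0.5, -1.5]
grip_width: 50.3
```

```bash
python3 w.py w6
```

```text
14.1 [602.4 111.8 181.5] [[1.0, 0.0074, -0.0014], [0.0074, -1.0, -0.0012], [-0.0014, 0.0012, -1.0]] F [-0.1  0.5 -1.5] w 50.3
```

View pics/w6.png

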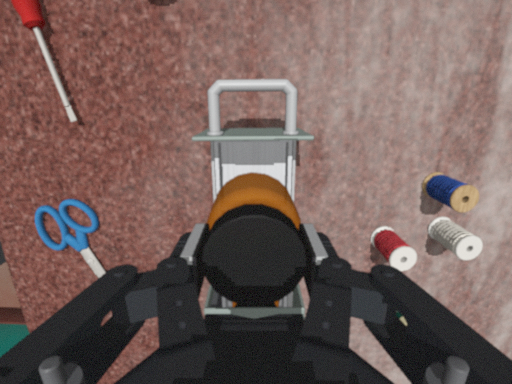

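```bash
cat > lid.py <<'E'
import sys; from h import *
d=load(sys.argv[1]); P=pts(d); v=d['depth']>0
z0=float(sys.argv[2]); m=v.copy(); m[:190]=0; m[310:]=0; m[:,205:305]&=True; m[:,:205]=0; m[:,305:]=0
q=P[m]; print(np.percentile(q[:,2],[50,90])); q=q[abs(q[:,2]-z0)<8]
print(len(q),q[:,:2].min(0),q[:,:2].max(0),cv2.minEnclosingCircle(q[:,:2].astype(np.float32)),np.median(q[:,2]))
E
python3 lid.py w6.npz 215
```

```text
[210.90756447 211.93739191]
7690 [578.57534923  85.9901615 ] [628.05395623 137.69925472] ((603.4340209960938, 111.96358489990234), 26.462154388427734) 211.36052449877934
```

Lid centre is (603.4,112.0) at z 211, upright. The cell is at (602,110), so the jar bottom is TCP−42. Lowering to TCP 56.5.

{"method": "servo_tool", "body": {
  "targets": [
    {"rotation":[0,0,0],"offset":[-1,-2,-15],"jaw":40},
    {"rotation":[0,0,0],"offset":[0,0,-25],"jaw":40},
    {"rotation":[0,0,0],"offset":[0,0,-25],"jaw":40},
    {"rotation":[0,0,0],"offset":[0,0,-20],"jaw":40},
    {"rotation":[0,0,0],"offset":[0,0,-15],"jaw":40},
    {"rotation":[0,0,0],"offset":[0,0,-10],"jaw":40},
    {"rotation":[0,0,0],"offset":[0,0,-8],"jaw":40},
    {"rotation":[0,0,0],"offset":[0,0,-5],"jaw":40},
    {"rotation":[0,0,0],"offset":[0,0,0],"jaw":40}
  ]
}}

```text
time_s: 15.28
tcp_pos: [602.0, 111.9, 59.3]
orientation: [[1.0, 0.01, 0.0], [0.01, -1.0, -0.0], [0.0, 0.0, -1.0]]
ft_force: [-0.3, 0.4, -1.8]
grip_width: 50.3
```

{"method": "servo_tool", "body": {
  "targets": [
    {"rotation":[0,0,0],"offset":[0,0,-1.5],"jaw":40},
    {"rotation":[0,0,0],"offset":[0,0,-1.5],"jaw":40},
    {"rotation":[0,0,0],"offset":[0,0,0],"jaw":40}
  ]
}}

```text
time_s: 15.65
tcp_pos: [602.4, 112.2, 57.6]
orientation: [[1.0, 0.01, 0.001], [0.01, -1.0, -0.0], [0.001, 0.0, -1.0]]
ft_force: [-1.6, -0.9, 4.8]
grip_width: 50.1
```

Contact is felt (Fz −1.8 → +4.8). Releasing, rising and going to the second jar.

{"method": "servo_tool", "body": {
  "targets": [
    {"rotation":[0,0,0],"offset":[0,0,0],"jaw":60},
    {"rotation":[0,0,0],"offset":[0,0,0],"jaw":75},
    {"rotation":[0,0,0],"offset":[0,0,20],"jaw":80},
    {"rotation":[0,0,0],"offset":[0,0,40],"jaw":85},
    {"rotation":[0,0,0],"offset":[0,0,45],"jaw":85},
    {"rotation":[0,0,0],"offset":[-5,12,25],"jaw":85},
    {"rotation":[0,0,0],"offset":[-20,45,0],"jaw":85},
    {"rotation":[0,0,0],"offset":[-20,50,0],"jaw":85},
    {"rotation":[0,0,0],"offset":[-20,50,0],"jaw":85},
    {"rotation":[0,0,0],"offset":[-20,45,0],"jaw":85},
    {"rotation":[0,0,0],"offset":[-16,30,0],"jaw":85},
    {"rotation":[0,0,0],"offset":[0,0,0],"jaw":85}
  ]
}}

```text
time_s: 17.15
tcp_pos: [498.5, 348.3, 188.1]
orientation: [[1.0, 0.018, 0.001], [0.018, -1.0, 0.003], [0.001, -0.003, -1.0]]
ft_force: [0.2, -0.3, -0.5]
grip_width: 84.9
```

```bash
python3 w.py w7
```

```text
17.15 [498.5 348.3 188.1] [[0.9998, 0.0175, 0.0007], [0.0175, -0.9998, 0.003], [0.0007, -0.003, -1.0]] F [ 0.2 -0.3 -0.5] w 84.9
```

View pics/w7.png

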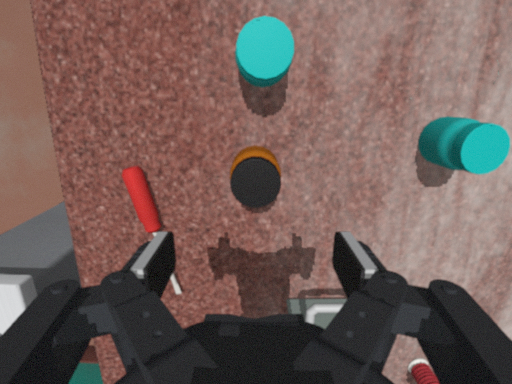

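Jar B's lid is at (256,183) and the screwdriver lies clear to the left.

Run:
```python
from h import *
d=load('w7.npz'); P=pts(d); v=d['depth']>0
m=v.copy(); m[:145]=0; m[215:]=0; m[:,:220]=0; m[:,290:]=0; m&=abs(P[:,:,2]-72)<5
q=P[m]; print(q.mean(0),cv2.minEnclosingCircle(q[:,:2].astype(np.float32)))
r=v.copy(); r[160:300]&=True; r[:160]=0; r[300:]=0; r[:,:110]=0; r[:,185:]=0; im=d['frame'].astype(int); r&=(im[:,:,0]>150)&(im[:,:,1]<70); print('driver handle x max',P[r][:,:2].min(0),P[r][:,:2].max(0))
```

```text
[500.0928111  346.98539722  73.31680897] ((500.2575378417969, 345.8982238769531), 25.636144638061523)
driver handle x max [340.87471461 266.01674982] [378.52364689 348.63746139]
```

{"method": "servo_tool", "body": {
  "targets": [
    {"rotation":[0,0,0],"offset":[2,-2.5,-25],"jaw":85},
    {"rotation":[0,0,0],"offset":[0,0,-30],"jaw":85},
    {"rotation":[0,0,0],"offset":[0,0,-30],"jaw":85},
    {"rotation":[0,0,0],"offset":[0,0,-28],"jaw":85},
    {"rotation":[0,0,0],"offset":[0,0,-20],"jaw":85},
    {"rotation":[0,0,0],"offset":[0,0,-14],"jaw":80},
    {"rotation":[0,0,0],"offset":[0,0,0],"jaw":65},
    {"rotation":[0,0,0],"offset":[0,0,0],"jaw":45},
    {"rotation":[0,0,0],"offset":[0,0,0],"jaw":40},
    {"rotation":[0,0,0],"offset":[0,0,0],"jaw":40}
  ],
  "force": 45
}}

```text
time_s: 18.45
tcp_pos: [503.0, 342.6, 40.8]
orientation: [[1.0, 0.011, 0.001], [0.011, -1.0, 0.001], [0.001, -0.001, -1.0]]
ft_force: [-2.7, 0.2, 6.4]
grip_width: 50.4
```

{"method": "servo_tool", "body": {
  "targets": [
    {"rotation":[0,0,0],"offset":[0,0,15],"jaw":40},
    {"rotation":[0,0,0],"offset":[0,0,30],"jaw":40},
    {"rotation":[0,0,0],"offset":[0,0,40],"jaw":40},
    {"rotation":[0,0,0],"offset":[0,0,40],"jaw":40},
    {"rotation":[0,0,0],"offset":[3,-10,20],"jaw":40},
    {"rotation":[0,0,0],"offset":[9,-30,0],"jaw":40},
    {"rotation":[0,0,0],"offset":[15,-45,0],"jaw":40},
    {"rotation":[0,0,0],"offset":[15,-50,0],"jaw":40},
    {"rotation":[0,0,0],"offset":[15,-50,0],"jaw":40},
    {"rotation":[0,0,0],"offset":[15,-50,0],"jaw":40},
    {"rotation":[0,0,0],"offset":[15,-40,0],"jaw":40},
    {"rotation":[0,0,0],"offset":[9,-25,0],"jaw":40}
  ]
}}

```text
time_s: 19.95
tcp_pos: [599.0, 36.6, 183.5]
orientation: [[1.0, 0.006, -0.001], [0.006, -1.0, -0.002], [-0.001, 0.002, -1.0]]
ft_force: [-0.5, 0.3, -2.3]
grip_width: 50.5
```

{"method": "servo_tool", "body": {
  "targets": [
    {"rotation":[0,0,0],"offset":[4,-10,0],"jaw":40},
    {"rotation":[0,0,0],"offset":[0,0,0],"jaw":40},
    {"rotation":[0,0,0],"offset":[0,0,0],"jaw":40}
  ]
}}

```text
time_s: 20.32
tcp_pos: [602.4, 33.5, 184.3]
orientation: [[1.0, 0.013, -0.0], [0.013, -1.0, 0.001], [-0.0, -0.001, -1.0]]
ft_force: [0.5, -0.5, -1.7]
grip_width: 50.8
```

```bash
python3 w.py w8; python3 lid.py w8.npz 215
```

```text
20.325 [602.4  33.5 184.3] [[0.9999, 0.0132, -0.0003], [0.0132, -0.9999, 0.001], [-0.0003, -0.001, -1.0]] F [ 0.5 -0.5 -1.7] w 50.8
[216.65998279 217.61692356]
8463 [578.62496807  12.23571549] [628.24210475  63.62357564] ((604.197265625, 36.86758041381836), 27.66224479675293) 217.00335602300066
```

View pics/w8.png

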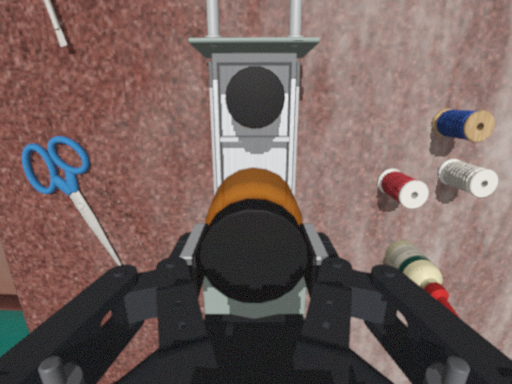

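Jar A stands in the outer cell (lid at (255,97)). I'll cross-check the held jar against the divider in this same frame.

Run:
```python
from h import *
d=load('w8.npz'); P=pts(d); v=d['depth']>0
for c in (240,270): print(c,[(int(q),np.round(P[q,c],0).astype(int).tolist()) for q in range(44,172,3) if v[q,c]])
for r in (130,150): print(r,[(int(c),np.round(P[r,c],0).astype(int).tolist()) for c in list(range(206,228,2))+list(range(282,306,2)) if v[r,c]])
m=v.copy(); m[:60]=0;m[130:]=0;m[:,:225]=0;m[:,290:]=0;m&=abs(P[:,:,2]-86)<6; q=P[m]; print('A',q.mean(0),cv2.minEnclosingCircle(q[:,:2].astype(np.float32)))
```

```text
240 [(47, [589, 154, 72]), (50, [588, 154, 58]), (53, [588, 154, 41]), (56, [588, 151, 41]), (59, [588, 149, 41]), (62, [587, 147, 37]), (65, [587, 146, 18]), (68, [586, 144, 15]), (71, [590, 133, 86]), (74, [590, 131, 87]), (77, [590, 128, 87]), (80, [590, 126, 88]), (83, [590, 123, 89]), (86, [590, 121, 87]), (89, [590, 119, 88]), (92, [590, 116, 88]), (95, [590, 114, 88]), (98, [590, 111, 85]), (101, [590, 109, 88]), (104, [590, 107, 88]), (107, [590, 104, 87]), (110, [590, 102, 88]), (113, [590, 99, 88]), (116, [590, 97, 87]), (119, [590, 94, 86]), (122, [590, 91, 87]), (125, [586, 83, 16]), (128, [586, 80, 14]), (131, [586, 77, 16]), (134, [586, 73, 16]), (137, [587, 72, 37]), (140, [587, 69, 37]), (143, [586, 63, 15]), (146, [586, 60, 16]), (149, [586, 56, 16]), (152, [586, 52, 14]), (155, [586, 49, 15]), (158, [586, 46, 17]), (161, [586, 42, 15]), (164, [586, 38, 16]), (167, [586, 35, 15]), (170, [593, 65, 154])]
270 [(44, [614, 154, 84]), (47, [615, 154, 72]), (50, [616, 154, 58]), (53, [617, 155, 41]), (56, [617, 152, 41]), (59, [617, 149, 40]), (62, [617, 147, 37]), (65, [6
[... 1199 characters left out ...]
80, 27]), (298, [654, 77, 2]), (300, [657, 77, 2]), (302, [659, 77, 2]), (304, [662, 77, 1])]
150 [(206, [544, 52, 0]), (208, [547, 52, 1]), (210, [549, 52, 1]), (212, [556, 56, 27]), (214, [558, 57, 28]), (216, [562, 59, 41]), (218, [564, 59, 41]), (220, [565, 57, 32]), (222, [566, 55, 16]), (224, [568, 54, 14]), (226, [570, 55, 16]), (282, [635, 56, 16]), (284, [637, 56, 16]), (286, [639, 56, 18]), (288, [639, 59, 37]), (290, [641, 60, 41]), (292, [643, 60, 41]), (294, [647, 58, 27]), (296, [654, 53, 1]), (298, [656, 53, 2]), (300, [658, 53, 1]), (302, [661, 53, 1]), (304, [663, 54, 2])]
A [602.22691946 112.59234453  87.3634746 ] ((602.0405883789062, 112.30821990966797), 25.83148956298828)
```

{"method": "servo_tool", "body": {
  "targets": [
    {"rotation":[0,0,0],"offset":[-1,-5.5,-10],"jaw":40},
    {"rotation":[0,0,0],"offset":[0,0,-25],"jaw":40},
    {"rotation":[0,0,0],"offset":[0,0,-25],"jaw":40},
    {"rotation":[0,0,0],"offset":[0,0,-20],"jaw":40},
    {"rotation":[0,0,0],"offset":[0,0,-15],"jaw":40},
    {"rotation":[0,0,0],"offset":[0,0,-12],"jaw":40},
    {"rotation":[0,0,0],"offset":[0,0,-10],"jaw":40},
    {"rotation":[0,0,0],"offset":[0,0,-7],"jaw":40},
    {"rotation":[0,0,0],"offset":[0,0,-2],"jaw":40},
    {"rotation":[0,0,0],"offset":[0,0,0],"jaw":40}
  ]
}}

```text
time_s: 21.62
tcp_pos: [602.2, 26.1, 58.6]
orientation: [[1.0, 0.011, 0.001], [0.011, -1.0, -0.0], [0.001, 0.0, -1.0]]
ft_force: [-0.5, 0.8, -1.7]
grip_width: 50.6
```

{"method": "servo_tool", "body": {
  "targets": [
    {"rotation":[0,0,0],"offset":[0,0,-1.5],"jaw":40},
    {"rotation":[0,0,0],"offset":[0,0,-1],"jaw":40},
    {"rotation":[0,0,0],"offset":[0,0,0],"jaw":40}
  ]
}}

```text
time_s: 22.0
tcp_pos: [601.9, 26.0, 55.9]
orientation: [[1.0, 0.011, 0.0], [0.011, -1.0, -0.0], [0.0, 0.0, -1.0]]
ft_force: [-0.1, -0.2, -1.7]
grip_width: 50.6
```

{"method": "servo_tool", "body": {
  "targets": [
    {"rotation":[0,0,0],"offset":[0,0,-1],"jaw":40},
    {"rotation":[0,0,0],"offset":[0,0,-1],"jaw":40},
    {"rotation":[0,0,0],"offset":[0,0,0],"jaw":40}
  ]
}}

```text
time_s: 22.38
tcp_pos: [602.1, 26.1, 54.7]
orientation: [[1.0, 0.01, 0.0], [0.01, -1.0, -0.0], [0.0, 0.0, -1.0]]
ft_force: [-2.4, -0.2, 4.0]
grip_width: 50.7
```

Contact is felt. Releasing, rising, and turning back to the handle orientation with a view of the tray.

{"method": "servo_tool", "body": {
  "targets": [
    {"rotation":[0,0,0],"offset":[0,0,0],"jaw":60},
    {"rotation":[0,0,0],"offset":[0,0,0],"jaw":75},
    {"rotation":[0,0,0],"offset":[0,0,20],"jaw":80},
    {"rotation":[0,0,0],"offset":[0,0,45],"jaw":80},
    {"rotation":[0,0,0],"offset":[0,0,50],"jaw":80},
    {"rotation":[0,0,-0.1745],"offset":[0,15,40],"jaw":70},
    {"rotation":[0,0,-0.1745],"offset":[-10,20,20],"jaw":60},
    {"rotation":[0,0,-0.1745],"offset":[-10,20,10],"jaw":50},
    {"rotation":[0,0,-0.1745],"offset":[-10,20,0],"jaw":40},
    {"rotation":[0,0,-0.1745],"offset":[-10,20,0],"jaw":40},
    {"rotation":[0,0,-0.1745],"offset":[-10,20,0],"jaw":40},
    {"rotation":[0,0,-0.1745],"offset":[-5,20,0],"jaw":40}
  ]
}}

```text
time_s: 23.88
tcp_pos: [546.5, 162.1, 240.4]
orientation: [[0.347, -0.938, 0.002], [-0.938, -0.347, 0.0], [0.0, -0.002, -1.0]]
ft_force: [0.3, 0.2, -0.6]
grip_width: 40.1
```

{"method": "servo_tool", "body": {
  "targets": [
    {"rotation":[0,0,-0.1745],"offset":[0,20,0],"jaw":40},
    {"rotation":[0,0,-0.1745],"offset":[0,15,0],"jaw":40},
    {"rotation":[0,0,0],"offset":[0,0,0],"jaw":40}
  ]
}}

```text
time_s: 24.25
tcp_pos: [546.7, 197.9, 240.2]
orientation: [[0.016, -1.0, 0.001], [-1.0, -0.016, 0.001], [-0.001, -0.001, -1.0]]
ft_force: [0.4, 0.5, 0.1]
grip_width: 40.0
```

```bash
python3 w.py w9
```

```text
24.25 [546.7 197.9 240.2] [[0.0161, -0.9999, 0.0014], [-0.9999, -0.0161, 0.0012], [-0.0011, -0.0014, -1.0]] F [0.4 0.5 0.1] w 40.0
```

View pics/w9.png

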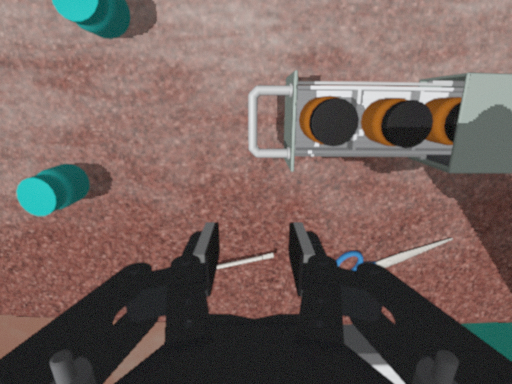

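All three jars stand in the tray (lids at (333,121), (407,123) and (452,122)), with the handle bar at column 254.

Run:
```python
from h import *
d=load('w9.npz'); P=pts(d); v=d['depth']>0
for a,b in ((310,362),(380,436)):
    m=v.copy(); m[:90]=0;m[155:]=0;m[:,:a]=0;m[:,b:]=0;m&=abs(P[:,:,2]-87)<4; q=P[m]; print(np.round(q.mean(0),1),q[:,2].std(),cv2.minEnclosingCircle(q[:,:2].astype(np.float32)))
m=v.copy(); m[95:150]&=True;m[:95]=0;m[150:]=0;m[:,:245]=0;m[:,265:]=0;m&=P[:,:,2]>60;q=P[m];print('bar',q.min(0),q.max(0),np.median(q,0))
r=v.copy();r[:100]=0;r[145:]=0;r[:,360:]=0;r[:,290:]&=True;r[:,:290]=0;r&=abs(P[:,:,2]-89)<4
```

```text
[602.9 112.5  87.5] 0.819691585461309 ((601.9852294921875, 111.74945068359375), 25.67816162109375)
[602.7  31.1  87.4] 0.9228946720481965 ((602.4799194335938, 29.959068298339844), 26.117517471313477)
bar [570.66703117 186.97206305  76.96546369] [629.1637838  205.66196524  84.83244669] [600.65063819 200.69140917  81.37177807]
```

Jars sit within 3 mm of the cell centres with level lids. Gripping the handle at (600.5,200.7).

{"method": "servo_tool", "body": {
  "targets": [
    {"rotation":[0,0,0],"offset":[14,1,-20],"jaw":40},
    {"rotation":[0,0,0],"offset":[20,1,-30],"jaw":40},
    {"rotation":[0,0,0],"offset":[20,1,-30],"jaw":40},
    {"rotation":[0,0,0],"offset":[0,0,-30],"jaw":40},
    {"rotation":[0,0,0],"offset":[0,0,-30],"jaw":40},
    {"rotation":[0,0,0],"offset":[0,0,-25],"jaw":40},
    {"rotation":[0,0,0],"offset":[0,0,-18],"jaw":40},
    {"rotation":[0,0,0],"offset":[0,0,0],"jaw":25},
    {"rotation":[0,0,0],"offset":[0,0,0],"jaw":3},
    {"rotation":[0,0,0],"offset":[0,0,0],"jaw":3},
    {"rotation":[0,0,0],"offset":[0,0,0],"jaw":3}
  ],
  "force": 50
}}

```text
time_s: 25.68
tcp_pos: [601.7, 199.4, 56.9]
orientation: [[0.011, -1.0, 0.002], [-1.0, -0.011, 0.001], [-0.0, -0.002, -1.0]]
ft_force: [0.1, 1.5, 1.0]
grip_width: 8.2
```

{"method": "servo_tool", "body": {
  "targets": [
    {"rotation":[0,0,0],"offset":[0,-3,0],"jaw":3},
    {"rotation":[0,0,0],"offset":[0,-6,0],"jaw":3},
    {"rotation":[0,0,0],"offset":[0,-9,0],"jaw":3},
    {"rotation":[0,0,0],"offset":[1,-10,0],"jaw":3},
    {"rotation":[0,0,0],"offset":[0,-10,0],"jaw":3},
    {"rotation":[0,0,0],"offset":[0,-10,0],"jaw":3},
    {"rotation":[0,0,0],"offset":[0,-10,0],"jaw":3},
    {"rotation":[0,0,0],"offset":[1,-10,0],"jaw":3},
    {"rotation":[0,0,0],"offset":[0,-10,0],"jaw":3},
    {"rotation":[0,0,0],"offset":[0,-10,0],"jaw":3},
    {"rotation":[0,0,0],"offset":[0,-10,0],"jaw":3},
    {"rotation":[0,0,0],"offset":[0,-10,0],"jaw":3}
  ]
}}

```text
time_s: 27.18
tcp_pos: [603.4, 90.3, 56.8]
orientation: [[0.01, -1.0, 0.001], [-1.0, -0.01, 0.0], [-0.0, -0.001, -1.0]]
ft_force: [0.9, 1.7, 5.7]
grip_width: 8.2
```

{"method": "servo_tool", "body": {
  "targets": [
    {"rotation":[0,0,0],"offset":[0,-10,0],"jaw":3},
    {"rotation":[0,0,0],"offset":[1,-10,0],"jaw":3},
    {"rotation":[0,0,0],"offset":[0,-10,0],"jaw":3},
    {"rotation":[0,0,0],"offset":[0,-10,0],"jaw":3},
    {"rotation":[0,0,0],"offset":[0,-9,0],"jaw":3},
    {"rotation":[0,0,0],"offset":[0,-7,0],"jaw":3},
    {"rotation":[0,0,0],"offset":[0,-5,0],"jaw":3},
    {"rotation":[0,0,0],"offset":[0,-3,0],"jaw":3},
    {"rotation":[0,0,0],"offset":[0,-2,0],"jaw":3},
    {"rotation":[0,0,0],"offset":[0,0,0],"jaw":3},
    {"rotation":[0,0,0],"offset":[0,0,0],"jaw":3}
  ]
}}

```text
time_s: 28.55
tcp_pos: [604.4, 26.4, 56.8]
orientation: [[0.011, -1.0, 0.001], [-1.0, -0.011, 0.002], [-0.002, -0.001, -1.0]]
ft_force: [-0.1, 5.1, 5.9]
grip_width: 8.0
```

{"method": "servo_tool", "body": {
  "targets": [
    {"rotation":[0,0,0],"offset":[0,-1,0],"jaw":3},
    {"rotation":[0,0,0],"offset":[0,-1,0],"jaw":3},
    {"rotation":[0,0,0],"offset":[0,0,0],"jaw":3}
  ]
}}

```text
time_s: 28.92
tcp_pos: [604.4, 26.4, 56.9]
orientation: [[0.012, -1.0, 0.002], [-1.0, -0.012, 0.004], [-0.004, -0.002, -1.0]]
ft_force: [-0.3, 8.3, 6.7]
grip_width: 8.3
```

The position is unchanged while the force rose, so the tray is at its home stop. Releasing and going to the knob.

{"method": "servo_tool", "body": {
  "targets": [
    {"rotation":[0,0,0],"offset":[0,0,0],"jaw":30},
    {"rotation":[0,0,0],"offset":[0,0,0],"jaw":38},
    {"rotation":[0,0,0],"offset":[0,0,30],"jaw":38},
    {"rotation":[0,0,0],"offset":[0,0,50],"jaw":40},
    {"rotation":[0,0,0],"offset":[0,0,50],"jaw":50},
    {"rotation":[0,0,0],"offset":[-10,-28,0],"jaw":60},
    {"rotation":[0,0,0],"offset":[-20,-45,0],"jaw":60},
    {"rotation":[0,0,0],"offset":[-25,-50,0],"jaw":60},
    {"rotation":[0,0,0],"offset":[-25,-50,0],"jaw":60},
    {"rotation":[0,0,0],"offset":[-20,-45,0],"jaw":60},
    {"rotation":[0,0,0],"offset":[-10,-30,0],"jaw":60},
    {"rotation":[0,0,0],"offset":[0,0,0],"jaw":60}
  ]
}}

```text
time_s: 30.42
tcp_pos: [491.2, -229.2, 185.1]
orientation: [[0.003, -1.0, -0.003], [-1.0, -0.003, -0.001], [0.001, 0.003, -1.0]]
ft_force: [-0.4, 0.5, -0.3]
grip_width: 60.3
```

```bash
python3 w.py w10
```

```text
30.425 [ 491.2 -229.2  185.1] [[0.003, -1.0, -0.0029], [-1.0, -0.003, -0.0014], [0.0014, 0.0029, -1.0]] F [-0.4  0.5 -0.3] w 60.3
```

View pics/w10.png

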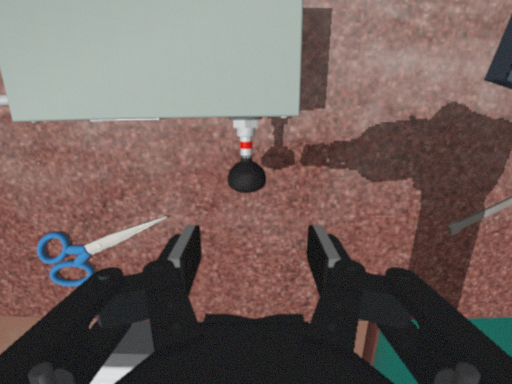

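The knob is still out (head (246,176), red band (246,145)) and sits about 5 mm to +y of the fingers' centre. Descending with that correction.

{"method": "servo_tool", "body": {
  "targets": [
    {"rotation":[0,0,0],"offset":[2,5,-25],"jaw":60},
    {"rotation":[0,0,0],"offset":[0,0,-35],"jaw":60},
    {"rotation":[0,0,0],"offset":[0,0,-35],"jaw":60},
    {"rotation":[0,0,0],"offset":[0,0,-20],"jaw":60},
    {"rotation":[0,0,0],"offset":[0,0,-15],"jaw":60},
    {"rotation":[0,0,0],"offset":[0,0,0],"jaw":45},
    {"rotation":[0,0,0],"offset":[0,0,0],"jaw":20},
    {"rotation":[0,0,0],"offset":[0,0,0],"jaw":20},
    {"rotation":[0,0,0],"offset":[0,0,0],"jaw":20}
  ],
  "force": 60
}}

```text
time_s: 31.6
tcp_pos: [495.6, -222.2, 56.4]
orientation: [[0.01, -1.0, 0.0], [-1.0, -0.01, -0.003], [0.003, -0.0, -1.0]]
ft_force: [-1.3, -5.2, -2.9]
grip_width: 34.8
```

{"method": "servo_tool", "body": {
  "targets": [
    {"rotation":[0,0,0],"offset":[4,0,0],"jaw":20},
    {"rotation":[0,0,0],"offset":[4,0,0],"jaw":20},
    {"rotation":[0,0,0],"offset":[4,0,0],"jaw":20},
    {"rotation":[0,0,0],"offset":[4,0,0],"jaw":20},
    {"rotation":[0,0,0],"offset":[3,0,0],"jaw":20},
    {"rotation":[0,0,0],"offset":[0,0,0],"jaw":20},
    {"rotation":[0,0,0],"offset":[0,0,0],"jaw":20}
  ]
}}

```text
time_s: 32.48
tcp_pos: [513.7, -221.9, 56.3]
orientation: [[0.01, -1.0, -0.002], [-1.0, -0.01, -0.002], [0.002, 0.002, -1.0]]
ft_force: [-3.3, -5.8, -0.2]
grip_width: 35.1
```

```bash
python3 w.py w11
```

```text
32.475 [ 513.7 -221.9   56.3] [[0.01, -0.9999, -0.002], [-0.9999, -0.01, -0.0024], [0.0024, 0.0021, -1.0]] F [-3.3 -5.8 -0.2] w 35.1
```

View pics/w11.png

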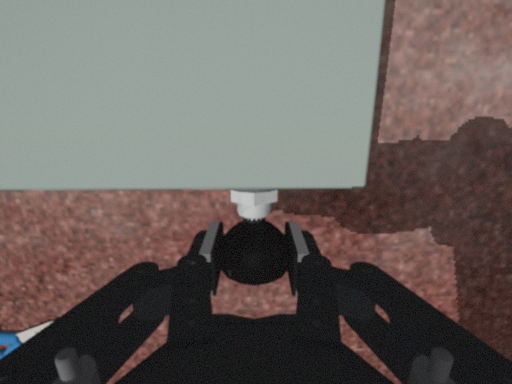

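The red band is gone, so the knob is in. One light extra push, then release and back off.

{"method": "servo_tool", "body": {
  "targets": [
    {"rotation":[0,0,0],"offset":[1.5,0,0],"jaw":20},
    {"rotation":[0,0,0],"offset":[0,0,0],"jaw":20},
    {"rotation":[0,0,0],"offset":[0,0,0],"jaw":50},
    {"rotation":[0,0,0],"offset":[0,0,0],"jaw":62},
    {"rotation":[0,0,0],"offset":[0,0,30],"jaw":62},
    {"rotation":[0,0,0],"offset":[0,0,50],"jaw":62},
    {"rotation":[0,0,0],"offset":[0,0,50],"jaw":62},
    {"rotation":[0,0,0],"offset":[0,0,40],"jaw":62},
    {"rotation":[0,0,0],"offset":[-20,0,0],"jaw":62},
    {"rotation":[0,0,0],"offset":[0,0,0],"jaw":62}
  ]
}}

```text
time_s: 33.78
tcp_pos: [496.3, -219.6, 226.6]
orientation: [[0.011, -1.0, 0.001], [-1.0, -0.011, -0.001], [0.001, -0.001, -1.0]]
ft_force: [0.5, 0.5, -0.7]
grip_width: 62.0
```

```bash
python3 w.py w12
python3 - <<'E'
from workcell import snapshot
from h import *
for n in ('top','scene'):
    d=snapshot(n); cv2.imwrite(f'pics/{n}1.png',d['frame'][:,:,::-1]); np.savez(n+'1.npz',**d)
d=load('w12.npz'); P=pts(d); v=d['depth']>0
k=v&(P[:,:,2]>55)&(P[:,:,0]<540)&(P[:,:,0]>485)&(abs(P[:,:,1]+222)<22)&(P[:,:,2]<98); print('knob xmin',P[k][:,0].min(),P[k].mean(0))
m=v&(abs(P[:,:,2]-95)<5)&(P[:,:,0]>540)
c=range(100,220); q=onz(d,[(u,np.where(m[:,u])[0].max()) for u in c],94); print('front',q[:,0].mean(),q[:,1].mean())
E
```

```text
33.775 [ 496.3 -219.6  226.6] [[0.0108, -0.9999, 0.0012], [-0.9999, -0.0108, -0.0005], [0.0006, -0.0011, -1.0]] F [ 0.5  0.5 -0.7] w 62.0
knob xmin 502.49480030068435 [ 519.39441467 -221.44896713   87.12440611]
front 552.6376268438272 -124.6558269102465
```

View pics/w12.png

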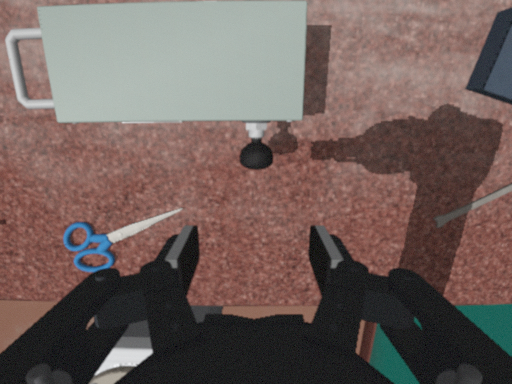

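View pics/scene1.png

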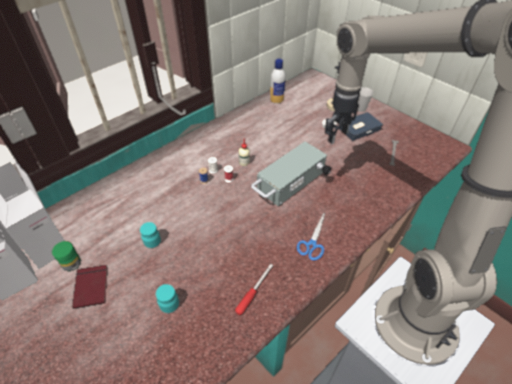

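View pics/top1.png

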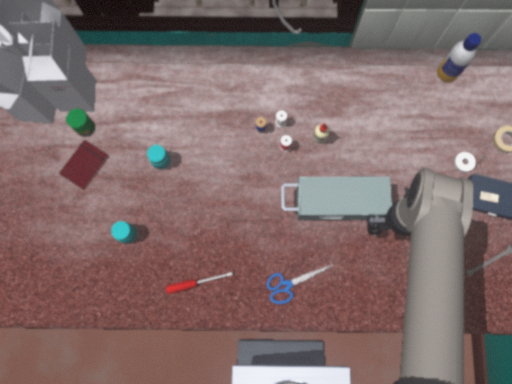

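The knob tip is at x 502.5, against 502.7 at the start. The handle is at the same top pixels as at the start, the bystanders haven't moved, and the arm is clear. Handing in.

```bash
python3 -c "
from workcell import arm; print(arm.job_done())"
```

```text
the job is handed in; nothing more can be done
None
```

I completed every step and handed the job in at about 34 s of the 72 s allowed; the hand-in reports no verdict.

I pulled the knob out until its red band showed (18 mm). I then drew the tray out about 175 mm and stood the two amber jars in the outer and middle cells. After that I slid the tray back to its stop and pushed the knob in.

**Last checks:**
- **Jars:** With the tray still out, both lids were level and within about 3 mm of their cell centres, and jar_3 was standing in the inner cell. Once the tray was home under the roof I could not see any jar. I moved it slowly and felt only the stop, at 8 N or less.
- **Tray and knob:** The handle was back at its starting pixels. The knob tip was at x = 502.5 mm against 502.7 mm before the job, with no red band showing.
- **Other things:** The scissors, screwdriver, oil bottle, spools and turquoise jars looked unmoved in the top and scene pictures, judged by eye. The gripper ended open and clear of everything.

**Disagreements:** The grip width read about 2 mm under the known sizes of the things held. The measured arm position also wandered a few mm from the commands, which I corrected for using the pictures.

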